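# Stand the chopping board to dry against the tiled upstand

## Robot

A 6-joint arm with a two-finger parallel gripper is mounted at the origin on the work surface. World frame = base frame: x ahead of the robot, y to its left, z up, the work surface at z = 0. Lengths are in m, angles in rad, forces in N, time in s.
With the tool pointing down it reaches from about 0.325 to 0.75 m from the base axis. Payload 7.6 kg.
Tool frame: the origin (TCP) lies at the very end of the fingers, on their centre line; the grasp point (between the pads) lies 19 mm behind it (env.grip_point_offset is the distance from the TCP to the grasp point, in m); z points along the fingers, y is the line along which they close (so a half turn about z gives the same grasp; the last joint's range is limited). The gripper opens to 85 mm and grips with 20 to 120 N. Pads are 22 mm wide; open, the fingers measure 114 mm over their backs; the gripper's body (76 mm by 85 mm) begins 54 mm behind the grasp point. The pads swing forward as they close: fully open they stand 13 mm farther back than shut.
Start: joints at [1.189, 0.052, 1.401, -0, 1.689, -0.07], TCP at [0.161, 0.5, 0.231] pointing down, gripper open.
Joint ranges: [-2.9, 2.9], [-0.91, 2.17], [0.12, 2.37], [-1.06, 4.2], [0.26, 2.73], [-2.93, 2.93]. Speed limits (rad/s): [2.57, 2.57, 3.01, 3.14, 3.14, 3.14].

## Interface

Orientations are given as a unit quaternion [w, x, y, z].
In Python, from workcell import env gives the robot as it stands. The module is installed in compiled form; this text tells all that it offers.
- The arm moves only by the tool drive_tool, never from a script. Its argument "steps" is a list of rows, each an object with "translation": the shift along the tool's x, y, z in mm, a list of three; "dr": the turn, a rotation vector about the tool's x, y, z in rad, a list of three; "claw": the opening, from -1 (shut) to 1 (fully open). In form: [{"translation": [x, y, z], "dr": [wx, wy, wz], "claw": claw}, ...]. A call has exactly 5 rows; each row shifts and turns the commanded pose from where the row before left it, along the tool's axes as they then stand; what a row does not reach is not made up. A row lasts 1/8 s, in which the tool goes at most 62.5 mm and 10.7 degrees, less where a joint would pass 70% of its speed; a pose out of reach is approached as far as the arm can. A call with a gripper value outside its range is refused whole. The fingers move at their own pace and stop on an object; the grip force is fixed at half the most. Time passes only in rows, so rows that do not move let the fingers close, or fill a call up. It gives the time, the measured TCP pose, the force, the opening and the grip force at its end, in the units of the state.
- env.sense(): the state, without advancing time (a new reading comes with each control period).
- env.snapshot(name): name is "side" or "top"; returns the picture (384x512x3 uint8, red, green, blue); there is no depth.
- env.calibration(name): a dict with "mtx" (3x3 intrinsics, pixels), "eye" and "attitude" of the camera in the world. Camera axes: x right, y up, looking along -z (the intrinsics and any distortion apply to the point x, -y, -z); pixel columns grow to the right and rows downward; lengths in m; the calibration is good to about 2 mm. A picture is of the moment at which its call begins. calibration takes no time and is no camera call.
- env.finish_job(): hands the job in; it is judged then, once.
Trained networks look in the newest picture that a camera, given by its name, has taken for a name from the list of things; names that differ only in an ending like _2 or _b are one class to them, and where a whole thing is asked for, a point or a joint stands for the part that bears it (a point fixed in the world has none). Each returns a list of dicts, best first, with "p" (0 to 1); they miss things now and then, are a little off and sometimes report something else, mostly with a low value. They report only what shows in the picture. A call takes as long as a camera call. They do not tell look-alikes from the thing itself.
- env.boxes_of(camera, thing): "point" ([row, column] in pixels, amid what is visible of it).
- env.tip_of(camera, thing): "point" ([row, column] in pixels: a listed point, or the origin of a listed thing).
The state is a dict: "t": time; "qpos": joint angles; "dq": joint speeds; "effort": joint torques, N m; "position": TCP position; "tcp_rot": TCP orientation; "wrist_force": force on the tool from outside, world axes, zero at the start; "wrist_torque": the same for the moment, N m; "opening": finger opening in m; "finger_force": force on a finger pad.
Only numpy, scipy, OpenCV 4.12 (cv2) and the standard library are available. Lean on these libraries where they do the work, as an engineer would, in place of code of your own. Each camera call takes 0.05 s, during which the arm holds its last target. There are 200 camera calls.

## Task

Take the wooden chopping board out of the dish rack and lower its bottom edge, top end up, onto the shiny green sill between the low tiled upstand and the dark wooden stop bar. While still holding the board, bring its foot up against the stop bar until you feel it press, then ease the top back onto the upstand's top edge and let go, so that it leans there square to the upstand with its foot blocked by the bar. Work gently: do not ram the board or let it fall onto the upstand, and do not push the other things about.

Things in the scene. Friction and masses are not known exactly. Their poses are not given: they have to be found in the camera images.
- board_center (a point): Centre (half-way up) of the loose wooden chopping board: 120 wide (x) x 14 thick (y) x 160 mm long (z, towards its top end, which has a dark hanging hole in one corner), 0.2 to 0.4 kg, brown with a dark groove on both faces. It starts upright in the rack's middle slot, bottom edge 10 mm above the counter.
- rack: White dish rack, fixed, base 160 x 150 x 10 mm; origin on the counter, x along the slots, z up. The wooden board stands in the 19 mm slot at y = 0, between wire hoops 96 mm long (x) that rise to 78 mm. A small white board (top at 110 mm) stands in the slot at y = -48 mm and stays there.
- small_board: The small white plastic board in the rack, 110 x 8 x 100 mm, origin at the centre of its bottom edge. Bystander.
- upstand: Low wall covered in smooth pale green tiles (friction about 0.3), fixed: 260 long (x) x 40 thick (y) x 94 mm high. Origin under its centre, on the counter; z up. Its lean-on face looks towards its own -y, at y = -20 mm. Nothing stands above it.
- sill: Glossy, rather slippery green glazed slab (friction about 0.2), fixed at the upstand's foot: 240 (x) x 100 (y) x 4 mm high, axes parallel to the upstand's, origin under its centre, which is at y = -70 mm of the upstand. Its top is 4 mm above the counter. The board's foot stands on it.
- track: Rails (3 mm high, 200 mm apart) on the sill with the dark wooden stop bar. Origin on the upstand's lean-on face, mid length, counter level; -y away from it. Bar: along x, 220 long, 20 wide, 5 to 25 mm above the counter. Its near face lies somewhere from y = -38 to -58 mm: not reported, to be felt or seen. It holds against 50 N.
- mug: Brown glazed mug, 82 mm across, 95 mm high, loose. Origin centre of underside. Bystander.
- jar: Amber glass jar, 64 mm across, 90 mm high, loose. Origin centre of underside. Bystander.
- canister: Stainless steel sugar canister with screw-top lid and black knob, 108 mm across, 139 mm high, loose. Origin centre of underside. Bystander.
- dipper: Wooden honey dipper lying on the counter, 160 mm long, 28 mm head, loose. Bystander.
Things that resemble listed ones, but are neither listed nor needed, are in the scene too. What is meant by the part that bears board_center is not yellow, and is the smaller of those in its own colour.

How it is judged:
By the outcome, as a careful person would: the job done as asked, in the order asked, and still so for the second after the job is handed in, with the robot touching nothing.
It also fails if it takes over 48 s, if anything falls off the work surface, if the arm or the gripper's body presses on something with over 40 N, if the wrist force passes 120 N, or if a joint passes its speed limit or range.

## Working session

There is one attempt and no reset: what is moved stays moved. The work goes in short steps, Python scripts to look and compute and a tool call to move; the robot and the scene stay as the last step left them, time stands still between calls to the robot, and variables do not carry over. Pictures are saved under pics/ and viewed, at most 10 in all, crops included, and the job is handed in when it is done.

Besides the shell and the picture viewer there is one more tool, called by a JSON object that holds its "api" and its "payload", one argument or row to a line. drive_tool: Moves the arm, as the interface text tells. Its arguments: {"type":"object","properties":{"steps":{"type":"array"}},"required":["steps"]}

```bash
mkdir -p pics; cat > h.py <<'E'
import numpy as np,cv2
from scipy.spatial.transform import Rotation as R
from workcell import env
def cal(n):
    c=env.calibration(n);q=np.array(c["attitude"],float)
    A=R.from_quat(q[[1,2,3,0]]).as_matrix() if q.size==4 else q.reshape(3,3)
    return np.array(c["mtx"]),np.array(c["eye"]),A
def proj(n,P):
    K,e,A=cal(n);p=(np.atleast_2d(P)-e)@A;p=p*[1,-1,-1];u=p@K.T;return u[:,:2]/u[:,2:]
def atz(n,rc,z):
    K,e,A=cal(n);d=np.linalg.solve(K,[rc[1],rc[0],1])*[1,-1,-1];d=A@d;return e+d*(z-e[2])/d[2]
def save(n,f):
    im=env.snapshot(n);cv2.imwrite("pics/"+f,cv2.cvtColor(im,cv2.COLOR_RGB2BGR));return im
E
python3 - <<'E'
from h import *
for n in("side","top"):
    save(n,n+"0.png");c=env.calibration(n);print(c)
    for t in("board_center","rack","upstand","sill","track","small_board"):
        print(n,t,[(np.round(d["point"]).tolist(),round(d["p"],2)) for d in env.tip_of(n,t)])
print(env.sense())
a=cv2.imread("pics/side0.png");b=cv2.imread("pics/top0.png")
E
```

```text
{'mtx': array([[398.04355696,   0.        , 248.4976053 ],
       [  0.        , 398.04355696, 194.39586482],
       [  0.        ,   0.        ,   1.        ]]), 'eye': array([ 0.46654625, -0.8206741 ,  0.55689827]), 'attitude': array([ 0.87051242,  0.49081157, -0.02672972, -0.02444673])}
side board_center [([337.0, 220.0], 0.67), ([267.0, 108.0], 0.56)]
side rack [([279.0, 241.0], 0.91), ([249.0, 346.0], 0.3)]
side upstand [([164.0, 254.0], 0.81)]
side sill [([176.0, 256.0], 0.62)]
side track [([167.0, 251.0], 0.8)]
side small_board [([290.0, 252.0], 0.58)]
{'mtx': array([[467.84153679,   0.        , 247.32202201],
       [  0.        , 467.84153679, 183.05122913],
       [  0.        ,   0.        ,   1.        ]]), 'eye': array([ 0.29197482, -0.05250729,  1.25165274]), 'attitude': array([ 0.71032557,  0.06612125, -0.067746  , -0.69747835])}
top board_center [([285.0, 353.0], 0.81), ([191.0, 316.0], 0.73), ([212.0, 394.0], 0.62)]
top rack [([192.0, 312.0], 0.81)]
top upstand [([169.0, 123.0], 0.89)]
top sill [([167.0, 147.0], 0.79)]
top track [([244.0, 217.0], 0.56)]
top small_board [([189.0, 328.0], 0.55)]
{'t': 0.7, 'qpos': array([ 1.18867447e+00,  5.21723465e-02,  1.40071971e+00, -8.05408353e-06,
        1.68858085e+00, -7.02826063e-02]), 'dq': array([ 0.00018968, -0.00044036, -0.00160917, -0.00056801, -0.00050573,
        0.00073515]), 'effort': array([-1.17632469e-03, -3.81446993e+01, -3.60266268e+01, -7.94383209e-05,
        5.91080652e-05, -1.82517493e-05]), 'position': array([0.16105335, 0.49970542, 0.23132786]), 'tcp_rot': array([1.73259330e-05, 1.55289101e-01, 9.87869066e-01, 5.74529770e-05]), 'wrist_force': array([ 0.16813122, -0.80292417,  0.89023203]), 'wrist_torque': array([-0.03310439,  0.05709509,  0.02799358]), 'finger_force': 0.0, 'opening': 0.08522634966901615}
```

View pics/side0.png

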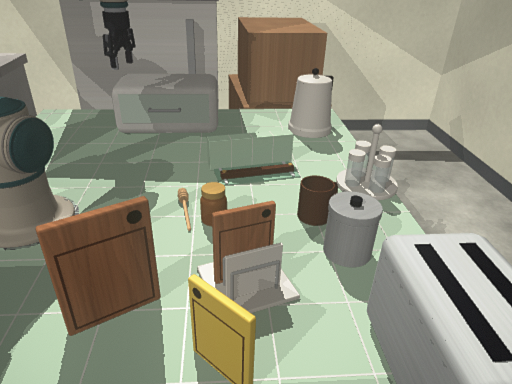

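View pics/top0.png

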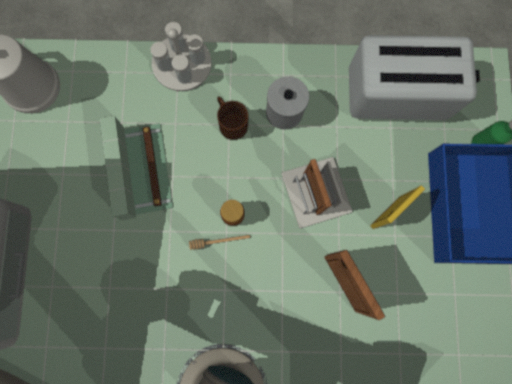

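```bash
python3 - <<'E'
import cv2,numpy as np
a=cv2.imread("pics/side0.png");b=cv2.imread("pics/top0.png")
f=lambda i,r,c,h,w:cv2.resize(i[r:r+h,c:c+w],(400,300),interpolation=cv2.INTER_CUBIC)
cv2.imwrite("pics/z.png",np.vstack([np.hstack([f(b,150,270,75,100),f(b,110,95,120,160)*1]),np.hstack([f(a,190,180,135,180),f(a,120,190,75,100)])]))
E
```

```text
(no output)
```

View pics/z.png

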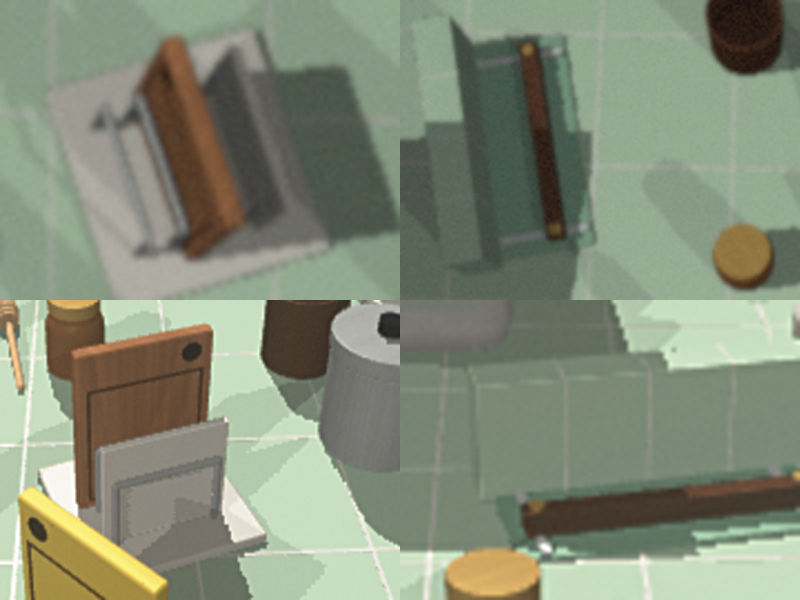

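```bash
cat > fit.py <<'E'
from h import *
from scipy.optimize import least_squares
def T(p,L):
    c,s=np.cos(p[2]),np.sin(p[2]);L=np.array(L,float)
    return np.c_[p[0]+c*L[:,0]-s*L[:,1],p[1]+s*L[:,0]+c*L[:,1],L[:,2]]
def fit(obs,p0):
    f=lambda p:np.concatenate([(proj(n,T(p,[l]))[0]-px) for n,l,px in obs])
    r=least_squares(f,p0,loss="soft_l1");return r.x,r.fun.reshape(-1,2)
E
python3 - <<'E'
from fit import *
np.set_printoptions(precision=4,suppress=True)
for n,t,rc,z in(("top","ups",(169,123),0),("top","sill",(167,147),0),("side","ups",(164,254),0),("side","sill",(176,256),0),("side","track",(167,251),0),("top","rack",(192,312),0),("side","rack",(279,241),0),("top","board",(191,316),.09),("side","top",(205,243),.17)):
    print(n,t,atz(n,rc,z))
t=lambda u,v:(270+u/4,150+v/4)
rk=[("top",(-.08,.075,.01),t(105,303)),("top",(.08,.075,.01),t(50,88)),("top",(.08,-.075,.01),t(257,30)),("top",(-.08,-.075,.01),t(328,243)),
("side",(-.08,.075,.01),(197,267)),]
p,r=fit(rk,[.3,-.15,0]);print("rack",p,r)
bd=[("top",(.06,-.007,.17),t(185,38)),("top",(-.06,-.007,.17),t(245,222)),("side",(-.06,-.007,.17),(212.4,213.5)),("side",(.06,-.007,.17),(275.4,202))]
p2,r=fit(bd,p);print("board",p2,r)
im=cv2.imread("pics/top0.png");ims=cv2.imread("pics/side0.png")
def ov(im,n,c,s,polys):
    r0,c0,h,w=c;z=cv2.resize(im[r0:r0+h,c0:c0+w],(w*s,h*s),interpolation=cv2.INTER_CUBIC)
    for P,col in polys:
        q=((proj(n,P)+.5-[c0,r0])*s).astype(int);cv2.polylines(z,[q],True,col,1)
    return z
B=lambda z:[(a*.06,b*.007,z) for a,b in((1,1),(1,-1),(-1,-1),(-1,1))]
Bx=lambda x0,x1,y0,y1,z:[(x0,y0,z),(x1,y0,z),(x1,y1,z),(x0,y1,z)]
G=(0,0,255);Y=(0,255,255)
pl=[(T(p2,B(.17)),G),(T(p,Bx(-.08,.08,-.075,.075,.01)),Y),(T(p,Bx(-.055,.055,-.052,-.044,.11)),(255,0,0))]
u=[("top",(-.12,-.12,.004),(95+192/2.5,110+240/2.5)),("top",(.12,-.12,.004),(95+167/2.5,110+35/2.5)),
("top",(-.13,-.02,.094),(95+72/2.5,110+265/2.5)) ,("top",(-.13,.02,.094),(95+46/2.5,110+269/2.5)),("top",(.13,.02,.094),(95+14/2.5,110+20/2.5)),("top",(.13,-.02,.094),(95+48/2.5,110+18/2.5))]
q,r=fit(u,[.32,.25,0]);print("ups",q,r)
pu=[(T(q,Bx(-.13,.13,-.02,.02,.094)),G),(T(q,Bx(-.12,.12,-.12,-.02,.004)),Y),(T(q,Bx(-.11,.11,-.088,-.068,.025)),(255,0,0))]
cv2.imwrite("pics/o.png",np.vstack([np.hstack([ov(im,"top",(145,265,75,100),4,pl),ov(im,"top",(105,95,120,160),5,pu)[::2,::2][:300,:400]]) if 0 else np.hstack([ov(im,"top",(150,270,75,100),4,pl),ov(im,"top",(110,95,120,90),4,pu)[:300,:360],]),np.hstack([ov(ims,"side",(190,190,75,100),4,pl),ov(ims,"side",(120,200,75,90),4,pu)])]))
E
```

```text
top ups [0.565  0.2877 0.    ]
top sill [0.5718 0.2224 0.    ]
side ups [0.5722 0.2802 0.    ]
side sill [0.5718 0.2023 0.    ]
side track [0.5614 0.2601 0.    ]
top rack [ 0.5107 -0.2293  0.    ]
side rack [ 0.505  -0.2275  0.    ]
top board [ 0.4977 -0.2267  0.09  ]
side top [ 0.5069 -0.2184  0.17  ]
rack [ 0.5134 -0.2407  0.2861] [[ 2.2835  0.6715]
 [-0.7314 -2.3175]
 [ 0.1769 -1.9669]
 [ 0.3007  0.8296]
 [-0.4644 -2.6014]]
board [ 0.5062 -0.2247  0.292 ] [[-0.813  -2.4898]
 [-0.5497 -0.4044]
 [-0.867   1.5615]
 [-0.2761  1.145 ]]
ups [0.5527 0.287  0.1851] [[ 0.488   2.979 ]
 [-1.3186  0.4862]
 [ 3.5677 -1.3078]
 [-2.0706 -0.2464]
 [-0.6018  0.5622]
 [ 1.2119 -1.0783]]
```

View pics/o.png

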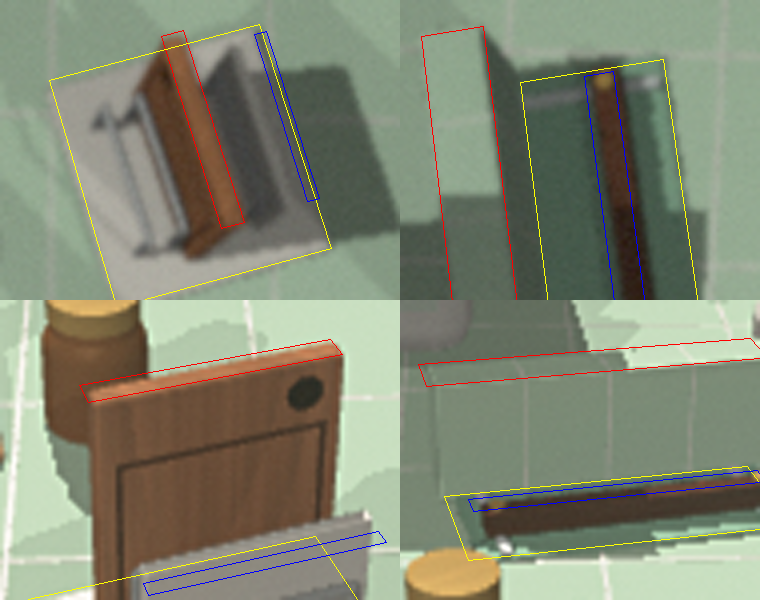

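```bash
cat >> fit.py <<'E'
from scipy.ndimage import map_coordinates
def edgefit(pics,segs,p0,span=(.012,.012,.06),sig=1.0):
    """segs: (cam, A, B) local segments; maximise gradient across projected segments"""
    G={}
    for n,f in pics.items():
        im=cv2.GaussianBlur(cv2.imread("pics/"+f).astype(np.float32),(0,0),sig)
        G[n]=[cv2.Sobel(im,cv2.CV_32F,1,0),cv2.Sobel(im,cv2.CV_32F,0,1)]
    def score(p,each=False):
        s=[]
        for n,a,b in segs:
            t=np.linspace(.06,.94,40)[:,None];q=proj(n,T(p,np.array(a)*(1-t)+np.array(b)*t))
            d=q[-1]-q[0];nn=np.array([-d[1],d[0]])/np.hypot(*d)
            g=sum(map_coordinates(G[n][0][...,k],[q[:,1],q[:,0]],order=1)*nn[0]+map_coordinates(G[n][1][...,k],[q[:,1],q[:,0]],order=1)*nn[1] for k in range(3))
            s.append(abs(g.mean())/ (20+0*g.std())/10)
        return np.array(s) if each else np.sum(np.sqrt(s))
    from scipy.optimize import differential_evolution as de
    r=de(lambda p:-score(p),[(a-b,a+b) for a,b in zip(p0,span)],seed=1,tol=1e-6,maxiter=60,popsize=12)
    return r.x,-r.fun,score(r.x,True)
def box(n,x,y,z,which):
    c=lambda a,b,k:(x[a],y[b],z[k]);D={"tf":(c(0,0,1),c(1,0,1)),"tb":(c(0,1,1),c(1,1,1)),"tl":(c(0,0,1),c(0,1,1)),"tr":(c(1,0,1),c(1,1,1)),"bf":(c(0,0,0),c(1,0,0)),
    "vlf":(c(0,0,0),c(0,0,1)),"vrf":(c(1,0,0),c(1,0,1)),"vrb":(c(1,1,0),c(1,1,1)),"vlb":(c(0,1,0),c(0,1,1)),"bl":(c(0,0,0),c(0,1,0)),"br":(c(1,0,0),c(1,1,0))}
    return [(n,*D[w]) for w in which]
E
cat > m1.py <<'E'
from fit import *
np.set_printoptions(precision=4,suppress=True)
P={"side":"side0.png","top":"top0.png"}
bx,by,bz=(-.06,.06),(-.007,.007),(.1,.17)
s_t=box("top",bx,by,bz,["tf","tb","tl","tr"]);s_s=box("side",bx,by,bz,["tf","tb","vlf","vrf"])
print("board",*[edgefit(P,s,[.506,-.225,.29]) for s in (s_t+s_s,s_t,s_s)],sep="\n")
ux,uy,uz=(-.13,.13),(-.02,.02),(0,.094);sx,sy,sz=(-.12,.12),(-.12,-.02),(0,.004)
t=box("top",ux,uy,uz,["tf","tb","tl","tr"])+box("top",sx,sy,sz,["tf","tr"]);s=box("side",ux,uy,uz,["tf","vlf"])+box("side",sx,sy,sz,["tf","tl"])
print("ups",*[edgefit(P,k,[.56,.283,.16],(.02,.02,.08)) for k in (s+t,t,s)],sep="\n")
rx,ry,rz=(-.08,.08),(-.075,.075),(0,.01)
print("rack",edgefit(P,box("top",rx,ry,rz,["tb","tr","tf","tl"]),[.51,-.232,.29],(.02,.02,.06)))
E
python3 m1.py
```

```text
Traceback (most recent call last):
  File "m1.py", line 6, in <module>
    print("board",*[edgefit(P,s,[.506,-.225,.29]) for s in (s_t+s_s,s_t,s_s)],sep="\n")
                    ~~~~~~~^^^^^^^^^^^^^^^^^^^^^^
  File "fit.py", line 25, in edgefit
    r=de(lambda p:-score(p),[(a-b,a+b) for a,b in zip(p0,span)],seed=1,tol=1e-6,maxiter=60,popsize=12)
  File "fit.py", line 25, in <lambda>
    r=de(lambda p:-score(p),[(a-b,a+b) for a,b in zip(p0,span)],seed=1,tol=1e-6,maxiter=60,popsize=12)
                   ~~~~~^^^
  File "fit.py", line 19, in score
    t=np.linspace(.06,.94,40)[:,None];q=proj(n,T(p,np.array(a)*(1-t)+np.array(b)*t))
                                        ~~~~^^^^^^^^^^^^^^^^^^^^^^^^^^^^^^^^^^^^^^^^
  File "h.py", line 9, in proj
    K,e,A=cal(n);p=(np.atleast_2d(P)-e)@A;p=p*[1,-1,-1];u=p@K.T;return u[:,:2]/u[:,2:]
          ~~~^^^
  File "h.py", line 5, in cal
    c=env.calibration(n);q=np.array(c["attitude"],float)
ValueError: time passes only in moves, steps and waits
```

```bash
sed -i 's/^def cal/import functools\n@functools.cache\ndef cal/' h.py; python3 m1.py; python3 -c "
from workcell import env
print(env.sense()['t'])"
```

```text
board
(array([ 0.5056, -0.2282,  0.2895]), np.float64(8.839784124639245), array([0.2413, 0.6897, 0.592 , 1.2647, 1.6463, 1.1788, 1.2615, 4.5456]))
(array([ 0.494 , -0.213 ,  0.2826]), np.float64(4.041940435966522), array([0.9655, 0.6254, 1.3608, 1.2145]))
(array([ 0.5063, -0.2272,  0.2798]), np.float64(5.686859848986016), array([1.7075, 1.2259, 1.1798, 4.7819]))
ups
(array([0.5572, 0.285 , 0.2223]), np.float64(8.612414569004743), array([1.3516, 0.2935, 1.085 , 0.6329, 1.0999, 0.2891, 0.4175, 0.2311,
       1.1836, 1.6119]))
(array([0.5567, 0.2866, 0.2152]), np.float64(5.18992005328768), array([1.4138, 0.3532, 0.4323, 0.2552, 1.0091, 1.5357]))
(array([0.5586, 0.2789, 0.209 ]), np.float64(4.032828837586887), array([1.0758, 0.3017, 2.7198, 0.6355]))
rack (array([ 0.5206, -0.2357,  0.3238]), np.float64(2.9039205511547466), array([0.5607, 0.3178, 0.4832, 0.8033]))
0.7
```

{"api": "drive_tool", "payload": {
  "steps": [
    {"translation": [-18,-19,-4],"dr": [0,0,0],"claw": 0.2},
    {"translation": [-37,-39,-4],"dr": [0,0,0],"claw": 0.2},
    {"translation": [-37,-39,-4],"dr": [0,0,0],"claw": 0.2},
    {"translation": [-37,-39,-4],"dr": [0,0,0],"claw": 0.2},
    {"translation": [-37,-39,-4],"dr": [0,0,0],"claw": 0.2}
  ]
}}

```text
t: 1.32
position: [0.2658, 0.2807, 0.2516]
tcp_rot: [0.0, 0.155, 0.988, 0.0]
wrist_force: [0.6, -0.2, -0.2]
opening: 0.0512
finger_force: 0.0
```

{"api": "drive_tool", "payload": {
  "steps": [
    {"translation": [-37,-39,-4],"dr": [0,0,0],"claw": 0.2},
    {"translation": [-37,-39,-4],"dr": [0,0,0],"claw": 0.2},
    {"translation": [-37,-39,-4],"dr": [0,0,0],"claw": 0.2},
    {"translation": [-37,-39,0],"dr": [0,0,0],"claw": 0.2},
    {"translation": [-37,-39,0],"dr": [0,0,0],"claw": 0.2}
  ]
}}

```text
t: 1.95
position: [0.3821, 0.0381, 0.2637]
tcp_rot: [0.001, 0.155, 0.988, 0.0]
wrist_force: [0.5, 0.8, -0.8]
opening: 0.0514
finger_force: 0.0
```

{"api": "drive_tool", "payload": {
  "steps": [
    {"translation": [-37,-39,0],"dr": [0,0,0],"claw": 0.2},
    {"translation": [-37,-39,0],"dr": [0,0,0],"claw": 0.2},
    {"translation": [-37,-39,0],"dr": [0,0,0],"claw": 0.2},
    {"translation": [-37,-39,0],"dr": [0,0,0],"claw": 0.2},
    {"translation": [-18,-20,0],"dr": [0,0,0],"claw": 0.2}
  ]
}}

```text
t: 2.58
position: [0.486, -0.1809, 0.2627]
tcp_rot: [-0.0, 0.156, 0.988, 0.0]
wrist_force: [0.2, 0.7, 0.0]
opening: 0.0515
finger_force: 0.0
```

{"api": "drive_tool", "payload": {
  "steps": [
    {"translation": [0,0,0],"dr": [0,0,-0.15],"claw": 0.2},
    {"translation": [0,0,0],"dr": [0,0,-0.15],"claw": 0.2},
    {"translation": [0,0,0],"dr": [0,0,-0.15],"claw": 0.2},
    {"translation": [0,0,0],"dr": [0,0,-0.15],"claw": 0.2},
    {"translation": [0,0,0],"dr": [0,0,0],"claw": 0.2}
  ]
}}

```text
t: 3.2
position: [0.4856, -0.1786, 0.2633]
tcp_rot: [0.0, -0.143, 0.99, 0.0]
wrist_force: [-0.8, 0.6, -0.2]
opening: 0.051
finger_force: 0.0
```

{"api": "drive_tool", "payload": {
  "steps": [
    {"translation": [-3,-20,0],"dr": [0,0,0],"claw": 0.2},
    {"translation": [-3,-20,0],"dr": [0,0,0],"claw": 0.2},
    {"translation": [0,-11,20],"dr": [0,0,0],"claw": 0.2},
    {"translation": [0,0,30],"dr": [0,0,0],"claw": 0.2},
    {"translation": [0,0,15],"dr": [0,0,0],"claw": 0.2}
  ]
}}

```text
t: 3.82
position: [0.5053, -0.2256, 0.1964]
tcp_rot: [-0.001, -0.142, 0.99, 0.001]
wrist_force: [-0.2, -0.9, -0.5]
opening: 0.0511
finger_force: 0.0
```

```bash
python3 - <<'E'
from fit import *
save("side","s1.png");save("top","t1.png");s=env.sense()["position"];print(s)
out=[]
for n,f in(("side","s1.png"),("top","t1.png")):
    im=cv2.imread("pics/"+f);u=proj(n,s)[0];c0,r0=(u-[50,60]).astype(int)
    z=cv2.resize(im[r0:r0+120,c0:c0+100],None,fx=4,fy=4,interpolation=cv2.INTER_CUBIC)
    for pp,c in ((s,(0,0,255)),):
        q=((proj(n,pp)[0]+.5-[c0,r0])*4).astype(int);cv2.drawMarker(z,tuple(map(int,q)),c,0,16)
    p=[.506,-.227,.287]
    for h in(.17,):
        q=((proj(n,T(p,[(-.06,-.007,h),(.06,-.007,h),(.06,.007,h),(-.06,.007,h)]))+.5-[c0,r0])*4).astype(int);cv2.polylines(z,[q],True,(0,255,255),1)
    out.append(z)
cv2.imwrite("pics/o1.png",np.hstack(out))
E
```

```text
[ 0.50521832 -0.22532193  0.19655019]
```

View pics/o1.png

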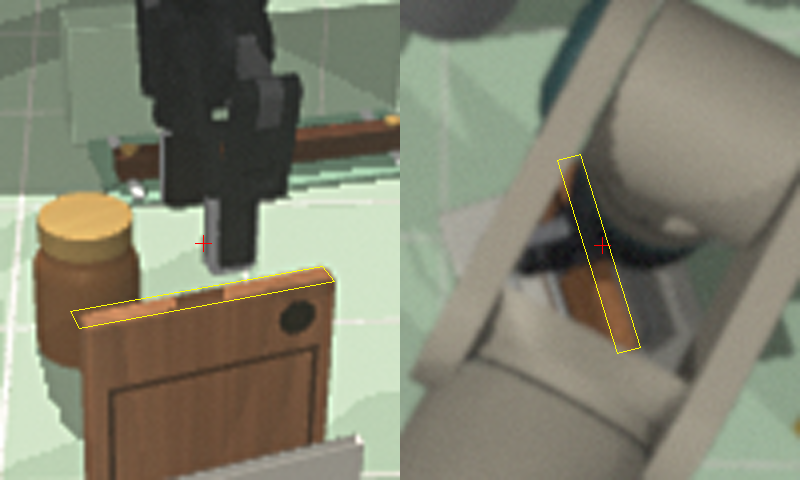

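{"api": "drive_tool", "payload": {
  "steps": [
    {"translation": [0,-1,10],"dr": [0,0,0],"claw": 0.2},
    {"translation": [0,0,15],"dr": [0,0,0],"claw": 0.2},
    {"translation": [0,0,15],"dr": [0,0,0],"claw": 0.2},
    {"translation": [0,0,13],"dr": [0,0,0],"claw": 0.2},
    {"translation": [0,0,5],"dr": [0,0,0],"claw": 0.2}
  ]
}}

```text
t: 4.55
position: [0.5057, -0.2265, 0.1389]
tcp_rot: [-0.001, -0.144, 0.99, 0.001]
wrist_force: [-0.4, 0.4, -0.7]
opening: 0.0517
finger_force: 0.0
```

{"api": "drive_tool", "payload": {
  "steps": [
    {"translation": [0,0,0],"dr": [0,0,0],"claw": 0.0},
    {"translation": [0,0,0],"dr": [0,0,0],"claw": -0.2},
    {"translation": [0,0,0],"dr": [0,0,0],"claw": -0.35},
    {"translation": [0,0,0],"dr": [0,0,0],"claw": -0.45},
    {"translation": [0,0,0],"dr": [0,0,0],"claw": -0.5}
  ]
}}

```text
t: 5.18
position: [0.5062, -0.2267, 0.1404]
tcp_rot: [0.0, -0.144, 0.99, -0.0]
wrist_force: [-0.6, -0.1, 0.2]
opening: 0.0211
finger_force: 0.0
```

{"api": "drive_tool", "payload": {
  "steps": [
    {"translation": [0,0,0],"dr": [0,0,0],"claw": -0.55},
    {"translation": [0,0,0],"dr": [0,0,0],"claw": -0.6},
    {"translation": [0,0,0],"dr": [0,0,0],"claw": -0.65},
    {"translation": [0,0,0],"dr": [0,0,0],"claw": -0.7},
    {"translation": [0,0,0],"dr": [0,0,0],"claw": -0.8}
  ]
}}

```text
t: 5.8
position: [0.5063, -0.2267, 0.1404]
tcp_rot: [0.0, -0.144, 0.99, -0.0]
wrist_force: [-0.2, -0.7, 1.7]
opening: 0.013
finger_force: 58.8
```

{"api": "drive_tool", "payload": {
  "steps": [
    {"translation": [0,0,0],"dr": [0,0,0],"claw": -1},
    {"translation": [0,0,0],"dr": [0,0,0],"claw": -1},
    {"translation": [0,0,0],"dr": [0,0,0],"claw": -1},
    {"translation": [0,0,0],"dr": [0,0,0],"claw": -1},
    {"translation": [0,0,-3],"dr": [0,0,0],"claw": -1}
  ]
}}

```text
t: 6.42
position: [0.5056, -0.2265, 0.1425]
tcp_rot: [-0.001, -0.144, 0.99, 0.001]
wrist_force: [0.1, 0.3, -2.2]
opening: 0.0133
finger_force: 58.4
```

{"api": "drive_tool", "payload": {
  "steps": [
    {"translation": [0,0,-15],"dr": [0,0,0],"claw": -1},
    {"translation": [0,0,-20],"dr": [0,0,0],"claw": -1},
    {"translation": [0,0,-25],"dr": [0,0,0],"claw": -1},
    {"translation": [0,0,-25],"dr": [0,0,0],"claw": -1},
    {"translation": [0,0,-25],"dr": [0,0,0],"claw": -1}
  ]
}}

```text
t: 7.05
position: [0.506, -0.2266, 0.2549]
tcp_rot: [0.0, -0.144, 0.99, 0.0]
wrist_force: [-0.3, -0.4, -2.2]
opening: 0.0129
finger_force: 58.7
```

{"api": "drive_tool", "payload": {
  "steps": [
    {"translation": [0,0,-25],"dr": [0,0,0],"claw": -1},
    {"translation": [0,0,-20],"dr": [0,0,0],"claw": -1},
    {"translation": [0,5,-10],"dr": [0,0,0],"claw": -1},
    {"translation": [0,10,0],"dr": [0,0,0],"claw": -1},
    {"translation": [0,20,0],"dr": [0,0,0],"claw": -1}
  ]
}}

```text
t: 7.68
position: [0.4957, -0.1924, 0.307]
tcp_rot: [-0.001, -0.143, 0.99, 0.001]
wrist_force: [-0.4, -0.0, -2.4]
opening: 0.0131
finger_force: 58.7
```

```bash
python3 - <<'E'
from fit import *
np.set_printoptions(precision=4,suppress=True)
s=env.sense();print(s["position"],s["qpos"],s["wrist_force"],s["wrist_torque"])
save("top","t2.png");im=cv2.imread("pics/t2.png");b=cv2.imread("pics/side0.png")
q=[.5578,.2845,.212];z=cv2.resize(im[105:225,95:195],None,fx=5,fy=5,interpolation=cv2.INTER_CUBIC)
z2=cv2.resize(b[125:195,200:300],None,fx=4,fy=4,interpolation=cv2.INTER_CUBIC)
Bx=lambda x0,x1,y0,y1,z:[(x0,y0,z),(x1,y0,z),(x1,y1,z),(x0,y1,z)]
for img,n,o,k in((z,"top",(95,105),5),(z2,"side",(200,125),4)):
  for L,c in((Bx(-.13,.13,-.02,.02,.094),(0,0,255)),(Bx(-.12,.12,-.12,-.02,.004),(0,255,255))):
    cv2.polylines(img,[((proj(n,T(q,L))+.5-o)*k).astype(int)],True,c,1)
w=np.zeros((600,500+0,3),np.uint8)
c=np.zeros((600,800,3),np.uint8);c[:,:500]=z;c[:280,500-100:800][:, :]=z2 if 0 else c[:280,400:800];cv2.imwrite("pics/o2.png",np.hstack([z,cv2.copyMakeBorder(cv2.resize(z2,(300,210)),0,390,0,0,0)]))
E
```

```text
[ 0.4957 -0.1924  0.307 ] [-0.4399  0.0691  1.2338  0.0002  1.8409 -2.2984] [-0.3569 -0.0003 -2.4356] [ 0.0165  0.0752 -0.0322]
```

View pics/o2.png

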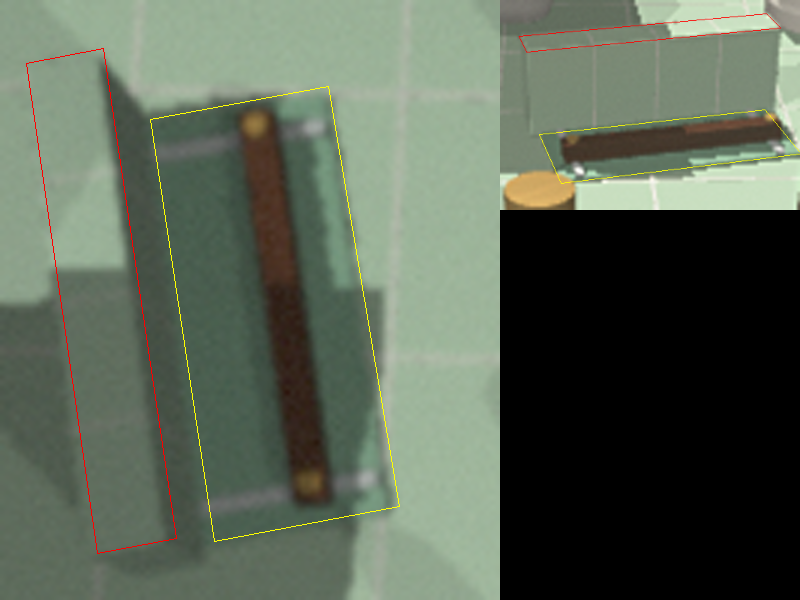

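```bash
python3 - <<'E'
from fit import *
np.set_printoptions(precision=4,suppress=True)
t=lambda u,v:(95+u/5-.5,105+v/5-.5); s=lambda u,v:(200+(u-500)/3-.5,125+v/3-.5)
def res(p):
    x,y,w,b=p  # b: bar near face distance from lean face
    y1=-.02-b;y0=y1-.02
    o=[("top",(.11,y1,.025),t(243,112)),("top",(.11,y0,.025),t(274,109)),("top",(-.11,y0,.025),t(329,500)),("top",(-.11,y1,.025),t(297,504)),
    ("top",(.13,-.02,.094),t(103,50)),("top",(.12,-.12,.004),t(328,93)),
    ("side",(-.11,y1,.025),s(563,138)),("side",(.11,y1,.025),s(778,115)),("side",(-.13,-.02,.094),s(528,52)),("side",(.13,-.02,.094),s(779,29)),("side",(-.13,-.02,0),s(530,132))]
    return np.concatenate([proj(n,T([x,y,w],[l]))[0]-px for n,l,px in o])
r=least_squares(res,[.557,.285,.19,.048],loss="soft_l1");print(r.x);print(r.fun.reshape(-1,2).T)
E
```

```text
[0.5574 0.2879 0.1878 0.0545]
[[-0.3879  0.6852  0.5439 -0.5624 -0.0486  0.0117 -1.7005 -0.9993 -0.9021
   0.5049 -0.6245]
 [-0.4373 -1.0156 -0.6011 -0.1386 -0.1365 -0.3471 -0.3284  0.0851 -0.8743
  -0.2395  1.4556]]
```

{"api": "drive_tool", "payload": {
  "steps": [
    {"translation": [0,0,0],"dr": [0,0,0.05],"claw": -1},
    {"translation": [0,0,0],"dr": [0,0,0.05],"claw": -1},
    {"translation": [-7,19,0],"dr": [0,0,0],"claw": -1},
    {"translation": [-14,38,0],"dr": [0,0,0],"claw": -1},
    {"translation": [-14,38,0],"dr": [0,0,0],"claw": -1}
  ]
}}

```text
t: 8.35
position: [0.5126, -0.0911, 0.3077]
tcp_rot: [-0.0, -0.094, 0.996, 0.0]
wrist_force: [0.9, 0.3, -2.3]
opening: 0.0129
finger_force: 59.0
```

{"api": "drive_tool", "payload": {
  "steps": [
    {"translation": [-14,38,0],"dr": [0,0,0],"claw": -1},
    {"translation": [-14,38,0],"dr": [0,0,0],"claw": -1},
    {"translation": [-14,38,0],"dr": [0,0,0],"claw": -1},
    {"translation": [-14,38,0],"dr": [0,0,0],"claw": -1},
    {"translation": [-14,38,0],"dr": [0,0,0],"claw": -1}
  ]
}}

```text
t: 8.98
position: [0.5454, 0.1091, 0.3078]
tcp_rot: [-0.0, -0.095, 0.995, 0.0]
wrist_force: [0.4, -0.8, -2.3]
opening: 0.0132
finger_force: 59.0
```

{"api": "drive_tool", "payload": {
  "steps": [
    {"translation": [-14,38,0],"dr": [0,0,0],"claw": -1},
    {"translation": [-14,38,0],"dr": [0,0,0],"claw": -1},
    {"translation": [-14,38,0],"dr": [0,0,0],"claw": -1},
    {"translation": [-3,10,0],"dr": [0,0,0],"claw": -1},
    {"translation": [0,0,0],"dr": [0,0,0],"claw": -1}
  ]
}}

```text
t: 9.6
position: [0.5664, 0.2375, 0.3077]
tcp_rot: [-0.001, -0.095, 0.995, -0.0]
wrist_force: [0.1, -0.8, -3.0]
opening: 0.0132
finger_force: 59.1
```

{"api": "drive_tool", "payload": {
  "steps": [
    {"translation": [0,0,15],"dr": [0,0,0],"claw": -1},
    {"translation": [0,0,25],"dr": [0,0,0],"claw": -1},
    {"translation": [0,0,25],"dr": [0,0,0],"claw": -1},
    {"translation": [0,0,25],"dr": [0,0,0],"claw": -1},
    {"translation": [0,0,15],"dr": [0,0,0],"claw": -1}
  ]
}}

```text
t: 10.22
position: [0.5664, 0.2354, 0.201]
tcp_rot: [-0.001, -0.093, 0.996, -0.0]
wrist_force: [-0.4, -0.3, -2.8]
opening: 0.0133
finger_force: 59.0
```

```bash
python3 - <<'E'
from fit import *
a=save("side","s3.png");b=save("top","t3.png");s=env.sense();print(s["position"])
a=a[60:195,190:320,::-1];b=b[100:235,90:220,::-1]
z=[cv2.resize(i,(400,415),interpolation=cv2.INTER_CUBIC) for i in(a,b)]
k=400/130
p=[s["position"][0],s["position"][1],.19];zb=s["position"][2]-.1304
for n,i,o in(("side",0,(190,60)),("top",1,(90,100))):
  for h in(zb,zb+.16):
    L=[(-.06,-.007,h),(.06,-.007,h),(.06,.007,h),(-.06,.007,h)]
    cv2.polylines(z[i],[((proj(n,T(p,L))+.5-o)*k).astype(int)],True,(0,255,255),1)
cv2.imwrite("pics/o3.png",np.hstack(z))
E
```

```text
[0.56622673 0.23568826 0.20089043]
```

View pics/o3.png

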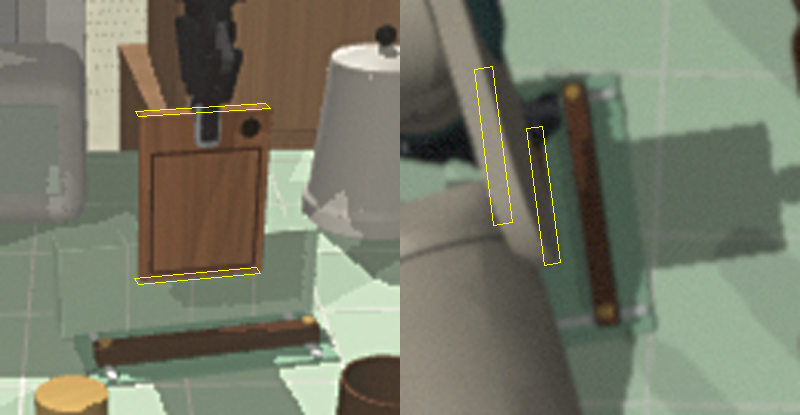

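{"api": "drive_tool", "payload": {
  "steps": [
    {"translation": [0,2,10],"dr": [0,0,0],"claw": -1},
    {"translation": [0,0,15],"dr": [0,0,0],"claw": -1},
    {"translation": [0,0,13],"dr": [0,0,0],"claw": -1},
    {"translation": [0,0,7],"dr": [0,0,0],"claw": -1},
    {"translation": [0,0,3],"dr": [0,0,0],"claw": -1}
  ]
}}

```text
t: 10.95
position: [0.5665, 0.2386, 0.1547]
tcp_rot: [-0.0, -0.094, 0.996, -0.0]
wrist_force: [-0.5, 0.4, -2.9]
opening: 0.0131
finger_force: 59.1
```

{"api": "drive_tool", "payload": {
  "steps": [
    {"translation": [0,0,3],"dr": [0,0,0],"claw": -1},
    {"translation": [0,0,2],"dr": [0,0,0],"claw": -1},
    {"translation": [0,0,2],"dr": [0,0,0],"claw": -1},
    {"translation": [0,0,1],"dr": [0,0,0],"claw": -1},
    {"translation": [0,0,0],"dr": [0,0,0],"claw": -1}
  ]
}}

```text
t: 11.58
position: [0.5667, 0.2386, 0.1473]
tcp_rot: [0.0, -0.094, 0.996, 0.0]
wrist_force: [1.1, 1.1, -3.0]
opening: 0.0132
finger_force: 59.1
```

{"api": "drive_tool", "payload": {
  "steps": [
    {"translation": [0,0,2],"dr": [0,0,0],"claw": -1},
    {"translation": [0,0,2],"dr": [0,0,0],"claw": -1},
    {"translation": [0,0,2],"dr": [0,0,0],"claw": -1},
    {"translation": [0,0,1],"dr": [0,0,0],"claw": -1},
    {"translation": [0,0,1],"dr": [0,0,0],"claw": -1}
  ]
}}

```text
t: 12.2
position: [0.5667, 0.2387, 0.1393]
tcp_rot: [0.0, -0.094, 0.996, 0.0]
wrist_force: [-0.2, -0.7, -2.1]
opening: 0.0129
finger_force: 59.1
```

{"api": "drive_tool", "payload": {
  "steps": [
    {"translation": [0,0,1],"dr": [0,0,0],"claw": -1},
    {"translation": [0,0,1],"dr": [0,0,0],"claw": -1},
    {"translation": [0,0,0.5],"dr": [0,0,0],"claw": -1},
    {"translation": [0,0,0.5],"dr": [0,0,0],"claw": -1},
    {"translation": [0,0,0],"dr": [0,0,0],"claw": -1}
  ]
}}

```text
t: 12.82
position: [0.5666, 0.2387, 0.1363]
tcp_rot: [-0.0, -0.094, 0.996, 0.0]
wrist_force: [0.7, -0.9, -2.4]
opening: 0.0129
finger_force: 59.1
```

{"api": "drive_tool", "payload": {
  "steps": [
    {"translation": [0,0,0.5],"dr": [0,0,0],"claw": -1},
    {"translation": [0,0,0.5],"dr": [0,0,0],"claw": -1},
    {"translation": [0,0,0.5],"dr": [0,0,0],"claw": -1},
    {"translation": [0,0,0],"dr": [0,0,0],"claw": -1},
    {"translation": [0,0,0],"dr": [0,0,0],"claw": -1}
  ]
}}

```text
t: 13.45
position: [0.5667, 0.2387, 0.1348]
tcp_rot: [0.0, -0.094, 0.996, 0.0]
wrist_force: [-0.8, -0.6, -3.0]
opening: 0.0131
finger_force: 59.1
```

{"api": "drive_tool", "payload": {
  "steps": [
    {"translation": [0,0,0.5],"dr": [0,0,0],"claw": -1},
    {"translation": [0,0,0.5],"dr": [0,0,0],"claw": -1},
    {"translation": [0,0,0],"dr": [0,0,0],"claw": -1},
    {"translation": [0,0,0],"dr": [0,0,0],"claw": -1},
    {"translation": [0,0,0],"dr": [0,0,0],"claw": -1}
  ]
}}

```text
t: 14.08
position: [0.5668, 0.2387, 0.1344]
tcp_rot: [0.0, -0.094, 0.996, 0.0]
wrist_force: [-1.0, -0.8, 4.3]
opening: 0.0134
finger_force: 59.9
```

{"api": "drive_tool", "payload": {
  "steps": [
    {"translation": [0,-2,0],"dr": [0,0,0],"claw": -1},
    {"translation": [0,-2,0],"dr": [0,0,0],"claw": -1},
    {"translation": [0,-2,0],"dr": [0,0,0],"claw": -1},
    {"translation": [0,-2,0],"dr": [0,0,0],"claw": -1},
    {"translation": [0,-1,0],"dr": [0,0,0],"claw": -1}
  ]
}}

```text
t: 14.7
position: [0.5687, 0.2301, 0.1344]
tcp_rot: [0.001, -0.094, 0.996, 0.001]
wrist_force: [-1.0, 2.4, 5.9]
opening: 0.0129
finger_force: 60.3
```

{"api": "drive_tool", "payload": {
  "steps": [
    {"translation": [0,-1,0],"dr": [0,0,0],"claw": -1},
    {"translation": [0,-1,0],"dr": [0,0,0],"claw": -1},
    {"translation": [0,-1,0],"dr": [0,0,0],"claw": -1},
    {"translation": [0,-0.5,0],"dr": [0,0,0],"claw": -1},
    {"translation": [0,0,0],"dr": [0,0,0],"claw": -1}
  ]
}}

```text
t: 15.32
position: [0.5693, 0.2267, 0.1344]
tcp_rot: [0.001, -0.094, 0.996, 0.001]
wrist_force: [-0.6, 3.0, 5.6]
opening: 0.0131
finger_force: 60.3
```

{"api": "drive_tool", "payload": {
  "steps": [
    {"translation": [0,-1,0],"dr": [0,0,0],"claw": -1},
    {"translation": [0,-0.5,0],"dr": [0,0,0],"claw": -1},
    {"translation": [0,-0.5,0],"dr": [0,0,0],"claw": -1},
    {"translation": [0,-0.5,0],"dr": [0,0,0],"claw": -1},
    {"translation": [0,0,0],"dr": [0,0,0],"claw": -1}
  ]
}}

```text
t: 15.95
position: [0.5698, 0.2243, 0.1344]
tcp_rot: [0.001, -0.094, 0.996, 0.001]
wrist_force: [0.0, 3.0, 5.8]
opening: 0.0134
finger_force: 60.1
```

{"api": "drive_tool", "payload": {
  "steps": [
    {"translation": [0,-0.5,0],"dr": [0,0,0],"claw": -1},
    {"translation": [0,-0.5,0],"dr": [0,0,0],"claw": -1},
    {"translation": [0,-0.5,0],"dr": [0,0,0],"claw": -1},
    {"translation": [0,-0.5,0],"dr": [0,0,0],"claw": -1},
    {"translation": [0,0,0],"dr": [0,0,0],"claw": -1}
  ]
}}

```text
t: 16.58
position: [0.5702, 0.2223, 0.1344]
tcp_rot: [0.001, -0.094, 0.996, 0.001]
wrist_force: [-1.2, 3.3, 6.5]
opening: 0.0132
finger_force: 60.3
```

{"api": "drive_tool", "payload": {
  "steps": [
    {"translation": [0,-0.5,0],"dr": [0,0,0],"claw": -1},
    {"translation": [0,-0.5,0],"dr": [0,0,0],"claw": -1},
    {"translation": [0,-0.5,0],"dr": [0,0,0],"claw": -1},
    {"translation": [0,-0.5,0],"dr": [0,0,0],"claw": -1},
    {"translation": [0,0,0],"dr": [0,0,0],"claw": -1}
  ]
}}

```text
t: 17.2
position: [0.5704, 0.221, 0.1345]
tcp_rot: [0.001, -0.094, 0.996, 0.001]
wrist_force: [-1.3, 5.9, 5.3]
opening: 0.0131
finger_force: 60.2
```

```bash
python3 -c "
from workcell import env
s=env.sense();print(s['wrist_force'],s['wrist_torque'],s['tcp_rot'])"
```

```text
[-1.29752627  5.91767043  5.34555432] [1.25042155 0.34272905 0.11987527] [ 6.75865544e-04 -9.43519370e-02  9.95537889e-01  1.25141111e-03]
```

{"api": "drive_tool", "payload": {
  "steps": [
    {"translation": [0,-0.5,0],"dr": [0,0,0],"claw": -1},
    {"translation": [0,-0.5,0],"dr": [0,0,0],"claw": -1},
    {"translation": [0,0,0],"dr": [0,0,0],"claw": -1},
    {"translation": [0,0,0],"dr": [0,0,0],"claw": -1},
    {"translation": [0,0,0],"dr": [0,0,0],"claw": -1}
  ]
}}

```text
t: 17.82
position: [0.5704, 0.2205, 0.1345]
tcp_rot: [0.001, -0.095, 0.996, 0.002]
wrist_force: [-1.0, 5.4, 5.5]
opening: 0.0131
finger_force: 60.2
```

```bash
python3 - <<'E'
import numpy as np
from scipy.optimize import brentq
from workcell import env
s=env.sense();print(s['position'],s['wrist_force'],s['wrist_torque'],s['qpos'])
p=s['position'];w=.188;d=p[:2]-[.5574,.2879]
print("local",d[0]*np.cos(w)+d[1]*np.sin(w),-d[0]*np.sin(w)+d[1]*np.cos(w)+.02)
# pivot plan: local y from lean face; bar contact edge kept at y=-D, lowest edge at z=.004
D=.0552
th=brentq(lambda t:np.tan(t)-(D-.014*np.cos(t))/.09,.1,.8);print("theta",th)
def tcp(t):
    Y=-D+.014*np.cos(t); c,sn=np.cos(t),np.sin(t)   # back bottom edge
    return np.array([Y-.007*c+.1304*sn,.004+.007*sn+.1304*c])
n=10
for i in range(n):
    a,b=th*i/n,th*(i+1)/n; dy,dz=tcp(b)-tcp(a)
    # tool y=(cos a,-sin a) , tool z=(-sin a,-cos a) in (y,z)
    print(i,round(b-a,4),"ty",round(1e3*(dy*np.cos(a)-dz*np.sin(a)),2),"tz",round(1e3*(-dy*np.sin(a)-dz*np.cos(a)),2))
E
```

```text
[0.57044812 0.22052522 0.13446979] [-0.99025242  5.40397957  5.5085445 ] [1.63880463 0.39467441 0.22321109] [ 0.30714442  0.34057368  1.26657264  0.00298726  1.53250387 -1.45323733]
local 0.00022623800591652261 -0.04862625624381006
theta 0.44156867726052135
0 0.0442 ty 5.75 tz -0.18
1 0.0442 ty 5.72 tz -0.18
2 0.0442 ty 5.7 tz -0.18
3 0.0442 ty 5.67 tz -0.17
4 0.0442 ty 5.64 tz -0.16
5 0.0442 ty 5.62 tz -0.15
6 0.0442 ty 5.59 tz -0.14
7 0.0442 ty 5.57 tz -0.12
8 0.0442 ty 5.55 tz -0.1
9 0.0442 ty 5.53 tz -0.08
```

{"api": "drive_tool", "payload": {
  "steps": [
    {"translation": [0,-0.5,0],"dr": [0,0,0],"claw": -1},
    {"translation": [0,-0.5,0],"dr": [0,0,0],"claw": -1},
    {"translation": [0,-0.5,0],"dr": [0,0,0],"claw": -1},
    {"translation": [0,0,0],"dr": [0,0,0],"claw": -1},
    {"translation": [0,0,0],"dr": [0,0,0],"claw": -1}
  ]
}}

```text
t: 18.45
position: [0.5706, 0.2198, 0.1345]
tcp_rot: [0.001, -0.095, 0.995, 0.002]
wrist_force: [-2.3, 9.3, 4.8]
opening: 0.0131
finger_force: 60.4
```

```bash
python3 -c "
from workcell import env
s=env.sense();print(s['position'],s['wrist_force'],s['wrist_torque'],s['tcp_rot'])"
```

```text
[0.5705853  0.21980543 0.13452291] [-2.33639734  9.33453605  4.82057736] [2.33515001 0.44889601 0.23480531] [ 6.65638650e-04 -9.49339474e-02  9.95480424e-01  2.41407381e-03]
```

{"api": "drive_tool", "payload": {
  "steps": [
    {"translation": [0,3.9,-0.1],"dr": [0.03,0,0],"claw": -1},
    {"translation": [0,3.9,-0.1],"dr": [0.03,0,0],"claw": -1},
    {"translation": [0,3.9,-0.1],"dr": [0.03,0,0],"claw": -1},
    {"translation": [0,3.9,-0.1],"dr": [0.03,0,0],"claw": -1},
    {"translation": [0,0,0],"dr": [0,0,0],"claw": -1}
  ]
}}

```text
t: 19.08
position: [0.5676, 0.2352, 0.1344]
tcp_rot: [0.006, -0.095, 0.994, -0.058]
wrist_force: [-2.9, 7.0, 6.8]
opening: 0.0132
finger_force: 60.5
```

```bash
cat > st.py <<'E'
import numpy as np
from scipy.spatial.transform import Rotation as R
from workcell import env
s=env.sense();p=s['position'];w=.19;d=p[:2]-[.5574,.2879];q=s['tcp_rot']
Z=R.from_quat(q[[1,2,3,0]]).apply([0,0,-1]);zl=-np.sin(w)*Z[0]+np.cos(w)*Z[1]
yl=-d[0]*np.sin(w)+d[1]*np.cos(w)+.02;t=np.arctan2(zl,Z[2])
f=s['wrist_force']
fy=yl-.1304*np.sin(t)-.007*np.cos(t);fz=p[2]-.1304*np.cos(t)+.007*np.sin(t);bz=p[2]-.1304*np.cos(t)-.007*np.sin(t)
print("t",s['t'],"tilt",t,"yl",yl,"z",p[2],"front edge y,z",fy,fz,"back edge z",bz,"F local y,z",-np.sin(w)*f[0]+np.cos(w)*f[1],f[2],"tq",s['wrist_torque'],"xl",d[0]*np.cos(w)+d[1]*np.sin(w))
E
python3 st.py
```

```text
t 19.075 tilt 0.1167677828658611 yl -0.0336561303562158 z 0.1343545275323311 front edge y,z -0.05580040397705774 0.005658019631746319 back edge z 0.004026983029266091 F local y,z 7.396000632427082 6.7823170493351155 tq [1.91335403 0.64638654 0.17108702] xl 5.951761471201765e-05
```

{"api": "drive_tool", "payload": {
  "steps": [
    {"translation": [0,3.85,-0.1],"dr": [0.03,0,0],"claw": -1},
    {"translation": [0,3.85,-0.1],"dr": [0.03,0,0],"claw": -1},
    {"translation": [0,3.85,-0.1],"dr": [0.03,0,0],"claw": -1},
    {"translation": [0,3.85,-0.1],"dr": [0.03,0,0],"claw": -1},
    {"translation": [0,3.8,-0.1],"dr": [0.03,0,0],"claw": -1}
  ]
}}

```text
t: 19.7
position: [0.5642, 0.2538, 0.1318]
tcp_rot: [0.014, -0.094, 0.987, -0.132]
wrist_force: [-3.5, 8.5, 8.9]
opening: 0.0131
finger_force: 61.0
```

{"api": "drive_tool", "payload": {
  "steps": [
    {"translation": [0,3.8,-0.1],"dr": [0.03,0,0],"claw": -1},
    {"translation": [0,3.8,-0.1],"dr": [0.03,0,0],"claw": -1},
    {"translation": [0,2.5,-0.1],"dr": [0.02,0,0],"claw": -1},
    {"translation": [0,2.5,0],"dr": [0.02,0,0],"claw": -1},
    {"translation": [0,0,0],"dr": [0,0,0],"claw": -1}
  ]
}}

```text
t: 20.32
position: [0.5619, 0.266, 0.1285]
tcp_rot: [0.019, -0.094, 0.979, -0.181]
wrist_force: [-3.5, 8.9, 9.5]
opening: 0.0128
finger_force: 61.1
```

```bash
python3 st.py
```

```text
t 20.325 tilt 0.3660706072613351 yl -0.002325164439404309 z 0.1284669945291009 front edge y,z -0.05553792364285129 0.00921280274551635 back edge z 0.004201514373917095 F local y,z 9.39174901589001 9.543611310711945 tq [ 1.74578635  0.77369637 -0.01713801] xl 0.000288186058543651
```

{"api": "drive_tool", "payload": {
  "steps": [
    {"translation": [0,1.9,0],"dr": [0.015,0,0],"claw": -1},
    {"translation": [0,1.9,0],"dr": [0.015,0,0],"claw": -1},
    {"translation": [0,1.3,0],"dr": [0.01,0,0],"claw": -1},
    {"translation": [0,0,0],"dr": [0,0,0],"claw": -1},
    {"translation": [0,0,0],"dr": [0,0,0],"claw": -1}
  ]
}}

```text
t: 20.95
position: [0.5611, 0.2705, 0.1268]
tcp_rot: [0.021, -0.093, 0.975, -0.2]
wrist_force: [-4.1, 9.9, 10.0]
opening: 0.0129
finger_force: 61.3
```

```bash
python3 st.py
```

```text
t 20.95 tilt 0.40542261048221623 yl 0.0022633215626515074 z 0.1268147712786964 front edge y,z -0.055599921059287766 0.00974639316883024 back edge z 0.004224693104100569 F local y,z 10.462779914564871 9.958216695724252 tq [ 1.78821893  0.77196626 -0.05197493] xl 0.0003291215992643551
```

{"api": "drive_tool", "payload": {
  "steps": [
    {"translation": [0,1.2,0],"dr": [0.01,0,0],"claw": -1},
    {"translation": [0,0.6,0],"dr": [0.005,0,0],"claw": -1},
    {"translation": [0,0.6,0],"dr": [0.005,0,0],"claw": -1},
    {"translation": [0,0,0],"dr": [0,0,0],"claw": -1},
    {"translation": [0,0,0],"dr": [0,0,0],"claw": -1}
  ]
}}

```text
t: 21.58
position: [0.5607, 0.2728, 0.1259]
tcp_rot: [0.022, -0.093, 0.973, -0.21]
wrist_force: [-4.6, 10.0, 10.4]
opening: 0.0129
finger_force: 61.4
```

```bash
python3 st.py
```

```text
t 21.575 tilt 0.4251430401561113 yl 0.004587697818051465 z 0.1259135721961761 front edge y,z -0.055572782879608276 0.010008971069963235 back edge z 0.004234655772899303 F local y,z 10.707311828544995 10.39614490316148 tq [ 1.84691122  0.87122994 -0.06027281] xl 0.00036208343694645777
```

{"api": "drive_tool", "payload": {
  "steps": [
    {"translation": [0,0.6,0],"dr": [0.005,0,0],"claw": -1},
    {"translation": [0,0.6,0],"dr": [0.005,0,0],"claw": -1},
    {"translation": [0,0.6,0],"dr": [0.005,0,0],"claw": -1},
    {"translation": [0,0,0],"dr": [0,0,0],"claw": -1},
    {"translation": [0,0,0],"dr": [0,0,0],"claw": -1}
  ]
}}

```text
t: 22.2
position: [0.5605, 0.2738, 0.1255]
tcp_rot: [0.022, -0.092, 0.971, -0.218]
wrist_force: [-4.8, 6.5, 11.6]
opening: 0.0131
finger_force: 62.0
```

```bash
python3 st.py
```

```text
t 22.2 tilt 0.4410207013919506 yl 0.005553323141560032 z 0.12552856750006156 front edge y,z -0.056439791153291584 0.010593743447360018 back edge z 0.004617665307031985 F local y,z 7.244114186549709 11.570648835438323 tq [1.62227446e+00 1.01161818e+00 7.54601667e-04] xl 0.00038759402052668127
```

{"api": "drive_tool", "payload": {
  "steps": [
    {"translation": [0,0.5,0],"dr": [0.004,0,0],"claw": -1},
    {"translation": [0,0.5,0],"dr": [0.003,0,0],"claw": -1},
    {"translation": [0,0,0],"dr": [0,0,0],"claw": -1},
    {"translation": [0,0,0],"dr": [0,0,0],"claw": -1},
    {"translation": [0,0,0],"dr": [0,0,0],"claw": -1}
  ]
}}

```text
t: 22.82
position: [0.5605, 0.2738, 0.1255]
tcp_rot: [0.022, -0.092, 0.971, -0.222]
wrist_force: [-5.7, 2.6, 13.9]
opening: 0.013
finger_force: 64.1
```

```bash
python3 st.py; python3 - <<'E'
from fit import *
a=save("side","s4.png")[80:185,190:320,::-1];b=save("top","t4.png")[100:235,90:220,::-1]
cv2.imwrite("pics/o4.png",np.hstack([cv2.resize(i,(400,415),interpolation=cv2.INTER_CUBIC) for i in(a,b)]))
E
```

```text
t 22.825 tilt 0.44913805030558307 yl 0.005600307547053547 z 0.1255376336773145 front edge y,z -0.05732372017737571 0.011109810422062216 back edge z 0.00503116116675098 F local y,z 3.6594739495856716 13.904500496577885 tq [ 1.20476445  1.05630085 -0.11140866] xl 0.0004088866701976758
```

View pics/o4.png

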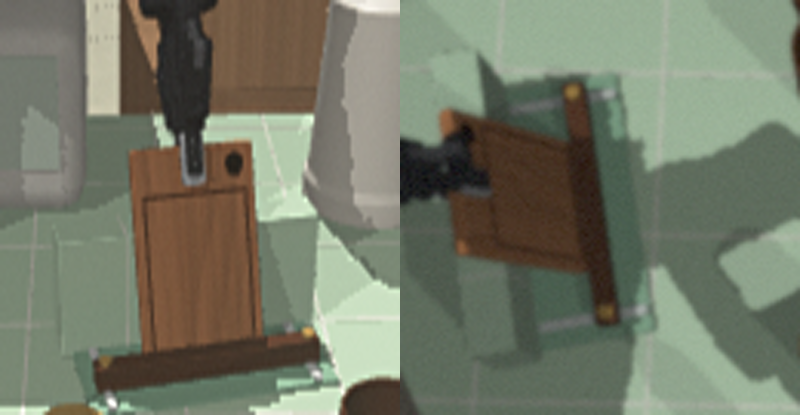

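{"api": "drive_tool", "payload": {
  "steps": [
    {"translation": [0.5,0,-0.3],"dr": [0,0,0],"claw": -1},
    {"translation": [0.5,0,-0.3],"dr": [0,0,0],"claw": -1},
    {"translation": [0,0,0],"dr": [0,0,0],"claw": -1},
    {"translation": [0,0,0],"dr": [0,0,0],"claw": -1},
    {"translation": [0,0,0],"dr": [0,0,0],"claw": -1}
  ]
}}

```text
t: 23.55
position: [0.5604, 0.2738, 0.1256]
tcp_rot: [0.023, -0.092, 0.971, -0.221]
wrist_force: [2.0, 2.8, 9.6]
opening: 0.0131
finger_force: 63.4
```

```bash
python3 st.py; python3 -c "
from workcell import env;print(env.sense()['wrist_force'])"
```

```text
t 23.55 tilt 0.44891643853088686 yl 0.005580734912058082 z 0.12558296150341053 front edge y,z -0.05731793271443707 0.011141196352694305 back edge z 0.005065342104322778 F local y,z 2.385603036161226 9.599244104825235 tq [1.52610108 0.26473273 0.34115912] xl 0.00031705980098301143
[1.98717881 2.81149442 9.5992441 ]
```

{"api": "drive_tool", "payload": {
  "steps": [
    {"translation": [-0.2,0,-0.3],"dr": [0,0,0],"claw": -1},
    {"translation": [0,0,0],"dr": [0,0,0],"claw": -0.68},
    {"translation": [0,0,0],"dr": [0,0,0],"claw": -0.65},
    {"translation": [0,0,0],"dr": [0,0,0],"claw": -0.6},
    {"translation": [0,0,0],"dr": [0,0,0],"claw": -0.55}
  ]
}}

```text
t: 24.18
position: [0.5591, 0.2725, 0.1229]
tcp_rot: [0.02, -0.092, 0.97, -0.223]
wrist_force: [0.1, 0.1, -0.2]
opening: 0.019
finger_force: 0.0
```

{"api": "drive_tool", "payload": {
  "steps": [
    {"translation": [0,0,0],"dr": [0,0,0],"claw": -0.45},
    {"translation": [0,0,0],"dr": [0,0,0],"claw": -0.35},
    {"translation": [0,0,0],"dr": [0,0,0],"claw": -0.25},
    {"translation": [0,0,0],"dr": [0,0,0],"claw": -0.15},
    {"translation": [0,0,0],"dr": [0,0,0],"claw": -0.1}
  ]
}}

```text
t: 24.8
position: [0.5593, 0.2729, 0.1238]
tcp_rot: [0.021, -0.092, 0.97, -0.223]
wrist_force: [-0.2, 0.5, 0.3]
opening: 0.0385
finger_force: 0.0
```

{"api": "drive_tool", "payload": {
  "steps": [
    {"translation": [0,0,-5],"dr": [0,0,0],"claw": -0.1},
    {"translation": [0,0,-10],"dr": [0,0,0],"claw": -0.1},
    {"translation": [0,0,-20],"dr": [0,0,0],"claw": -0.1},
    {"translation": [0,0,-25],"dr": [0,0,0],"claw": -0.1},
    {"translation": [0,0,-25],"dr": [0,0,0],"claw": -0.1}
  ]
}}

```text
t: 25.42
position: [0.5523, 0.31, 0.2019]
tcp_rot: [0.021, -0.092, 0.97, -0.223]
wrist_force: [-0.5, -0.5, -0.0]
opening: 0.0388
finger_force: 0.0
```

{"api": "drive_tool", "payload": {
  "steps": [
    {"translation": [0,0,-25],"dr": [0,0,0],"claw": -0.1},
    {"translation": [0,0,-25],"dr": [0,0,0],"claw": -0.1},
    {"translation": [0,0,-15],"dr": [0,0,0],"claw": -0.1},
    {"translation": [0,0,0],"dr": [0,0,0],"claw": -0.1},
    {"translation": [0,0,0],"dr": [0,0,0],"claw": -0.1}
  ]
}}

```text
t: 26.05
position: [0.547, 0.3371, 0.2581]
tcp_rot: [0.021, -0.092, 0.97, -0.223]
wrist_force: [-0.0, 0.4, 0.0]
opening: 0.0387
finger_force: 0.0
```

```bash
python3 - <<'E'
from fit import *
a=save("side","s5.png")[...,::-1];b=save("top","t5.png")[100:235,90:220,::-1]
cv2.imwrite("pics/o5.png",np.hstack([cv2.resize(a[80:185,190:320],(400,415)),cv2.resize(b,(400,415),interpolation=cv2.INTER_CUBIC)]))
E
```

```text
(no output)
```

View pics/o5.png

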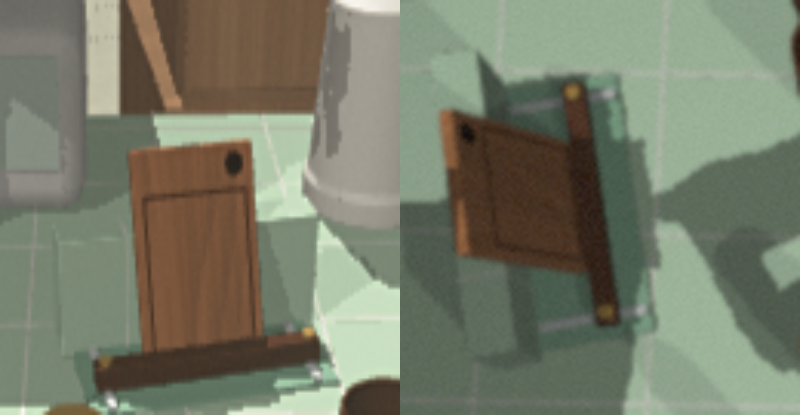

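The board leans on the upstand with its foot along the bar (top view, columns about 570–590 of the crop). It is parallel to the bar and stayed put after release, and the gripper is clear of it.

```bash
python3 -c "
from workcell import env;print(env.finish_job())"
```

```text
the job is handed in; nothing more can be done
None
```

The wooden board now leans square on the upstand with its foot blocked by the stop bar. I felt the foot press the bar at about 9 N before easing the top back. The job is handed in, at about 26 s of the 48 s allowed, but the interface gave no verdict on the outcome.

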